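Tilt a mould insert out of its foam and turn it cavity side up

TASK

The aluminium mould insert is stored with its cavities face down in the foam tray, one end tucked under the foam lip. Lift its free end first to draw it out from under the lip, then turn it over and lay it gently, cavities up, flat on the rubber pad of the cleaning plate, lengthwise inside the raised rim, and let go. Do not let the insert topple or drop, and leave the moulded parts, the tubs and the tape roll where they are.

Things in the scene. Friction and masses are not known exactly. Their poses are not given: they have to be found in the camera images.
- insert: Aluminium mould insert, a block 110 (its x) x 48 (y) x 32 mm (z), 0.32-0.5 kg. Origin: centre of the cavity face; z points from the cavity face (two open cavities 34 x 30 mm, 9 mm deep) to the plain back face at z = 32 mm. It starts cavity face down, z up. It stands steadily on either 48 x 32 mm end. Turned over, z points down and the origin is 32 mm above what it lies on.
- tray: Fixed tray, 190 (x) x 150 (y) mm, dark grey foam in a black shell, foam top 34 mm above the table. Origin: centre of its underside, on the table; axes as the insert's at the start. Its pocket is centred on the origin, floor 6 mm above the table, 114 (x) x 51 mm (y): 2 mm play at each end of the insert, 1.5 mm at each side; the insert stands 4 mm proud.
- tray_lip (a point): Middle of the lower free edge of the foam lip at the tray's +x end, 43 mm above the table, 8 mm over the pocket, 5 mm above the insert; lip top 55 mm high. It stops a straight lift. The pocket is hollowed 15 mm further under the lip (from 14 mm high up), so the insert can tilt 20 degrees about its +x lower edge; 16 clear the end wall at -x, then it can be drawn out towards -x and up.
- finger_channels (a point): Point midway between the two finger channels, on the pocket floor. The channels are 30 mm wide, as deep as the pocket, and lie along both sides of the insert's free end from tray x = -65 to -2 mm, for gripping it across its 48 mm width. Axes as the tray's.
- plate: Fixed cleaning plate, 180 (x) x 130 (y) mm: grey base with a black rubber pad 154 x 104 mm, inside a steel rim whose inner opening is 154 x 104 mm. Origin: centre of its underside, on the table; x along its length. Pad surface 10 mm and rim top 15 mm above the table.
- mouldings: Bystander: loose stack of five moulded dark pink handles, 102 x 40 mm, 56 mm high; origin: centre of its underside.
- tubs: Bystander: stack of white tubs, 92 mm across, 94 mm high; origin: centre of its underside.
- tape: Bystander: roll of brown tape lying flat, 100 mm across, 48 mm high; origin: centre of its underside.
- insert_lip_end (a point): Middle of the cavity-face edge at the insert's +x end (the end under the lip at the start).
- insert_open_end (a point): Middle of the cavity-face edge at the insert's -x end (the free end).

How it is judged:
By the outcome, as a careful person would: the job done as asked, in the order asked, and still so for the second after the job is handed in, with the robot touching nothing.
It also fails if it takes over 59 s, if anything falls off the work surface, if the arm or the gripper's body presses on something with over 40 N, if the wrist force passes 120 N, or if a joint passes its speed limit or range.

ROBOT

A 7-joint arm with a two-finger parallel gripper is mounted at the origin on the work surface. World frame = base frame: x ahead of the robot, y to its left, z up, the work surface at z = 0. Lengths are in m, angles in degrees, forces in N, time in s.
With the tool pointing down it reaches from about 0.35 to 0.9 m from the base axis. Payload 7.2 kg.
Tool frame: the origin (TCP) lies at the very end of the fingers, on their centre line; the grasp point (between the pads) lies 19 mm behind it (robot.grip_point_offset is the distance from the TCP to the grasp point, in m); z points along the fingers, y is the line along which they close (so a half turn about z gives the same grasp; the last joint's range is limited). The gripper opens to 88 mm and grips with 3 to 60 N. Pads are 20 mm wide; open, the fingers measure 115 mm over their backs; the gripper's body (75 mm by 178 mm) begins 61 mm behind the grasp point.
Start: joints at [-80.913, 23.554, -0.728, 91.456, 0.321, 64.991, -4.71], TCP at [0.141, 0.609, 0.223] pointing down, gripper open.
Joint ranges: [-169.25, 169.25], [-16.82, 113.86], [-84.01, 82.57], [7.8, 145.47], [-59.2, 239.2], [7.22, 106.19], [-163.78, 163.78]. Speed limits (degrees/s): [136.94, 136.94, 172.46, 172.46, 180, 180, 180].

INTERFACE

Orientations are given as a 3x3 rotation matrix whose columns are the frame's x, y, z axes.
In Python, from cell import robot gives the robot as it stands.
- The arm moves only by the shell command python3 shift.py 'ROWS' [OPENING]. ROWS is a JSON object with one list for each field, all of the same length, 1 to 8, a row being the entries at one place: dx, dy, dz (the shift in mm), rx, ry, rz (a rotation vector in units of 5 degrees); each row shifts and turns the commanded pose from where the row before left it, along the tool's axes as they then stand; what a row does not reach is not made up. A row lasts 1/12 s, in which the tool goes at most 0.0417 m and 7.16 degrees, less where a joint would pass 70% of its speed; a pose out of reach is approached as far as the arm can. OPENING is the finger opening in m, set as the command begins (- or left out keeps the last). The fingers move at their own pace and stop on an object; the grip force is fixed at half the most. Time passes only in rows, so rows that do not move let the fingers close. It prints the time, the measured TCP pose, the force, the opening and the grip force at its end. Input that does not fit is refused with a message, and nothing moves.
- robot.get_state(): the state, without advancing time (a new reading comes with each control period).
- robot.grab_frame(name): name is "scene" or "side" or "wrist"; returns the picture (420x560x3 uint8, red, green, blue); there is no depth.
- robot.camera_params(name): a dict with "vertical_fov" (degrees; the focal length in pixels is half the picture's height over the tangent of half this angle, whatever the lens; pixels are square), "cx", "cy" (the principal point, pixels), "pose" (4x4, takes a point from camera to world coordinates). Camera axes: x right, y up, looking along -z (the intrinsics and any distortion apply to the point x, -y, -z); pixel columns grow to the right and rows downward; lengths in m; the calibration is good to about 2 mm. A picture is of the moment at which its call begins: read the wrist's pose just before it. camera_params takes no time and is no camera call; for the wrist camera it gives the pose at the moment of the call.
- robot.job_done(): hands the job in; it is judged then, once.
The state is a dict: "t": time; "joints": joint angles; "qd": joint speeds; "joint_efforts": joint torques, N m; "tool_pos": TCP position; "eef_rot": TCP orientation; "ft_force": force on the tool from outside, world axes, zero at the start; "torque": the same for the moment, N m; "finger_gap": finger opening in m; "grasp_force": force on a finger pad.
Only numpy, scipy, OpenCV 4.12 (cv2) and the standard library are available. Lean on these libraries where they do the work, as an engineer would, in place of code of your own. Each camera call takes 0.05 s, during which the arm holds its last target. There are 200 camera calls.

## Working session

There is one attempt and no reset: what is moved stays moved. The work goes in short steps, Python scripts to look and compute and a shell command to move; the robot and the scene stay as the last step left them, time stands still between calls to the robot, and variables do not carry over. Pictures are saved under pics/ and viewed, at most 10 in all, crops included, and the job is handed in when it is done.

```bash
ls; mkdir -p pics; python3 - <<'E'
from cell import robot
import cv2,numpy as np
for n in ["scene","side"]:
    p=robot.camera_params(n);print(n,{k:(np.round(v,4).tolist() if k=="pose" else v) for k,v in p.items()})
    cv2.imwrite(f"pics/{n}0.png",robot.grab_frame(n)[:,:,::-1])
s=robot.get_state();print(s)
print({k:(np.round(v,4).tolist() if k=="pose" else v) for k,v in robot.camera_params("wrist").items()},robot.grip_point_offset)
E
```

```text
cell.py
pics
shift.py
scene {'vertical_fov': 53.71277542488365, 'cx': 281.2535426043426, 'cy': 204.90673614519858, 'pose': [[-0.4881, -0.6759, 0.5522, 1.0368], [0.8726, -0.3651, 0.3244, 0.2393], [-0.0176, 0.6402, 0.768, 0.5998], [0.0, 0.0, 0.0, 1.0]]}
side {'vertical_fov': 55.275115884460746, 'cx': 279.3677790342199, 'cy': 209.9896263295053, 'pose': [[0.9849, 0.1059, -0.1368, 0.5066], [-0.173, 0.6067, -0.7759, -0.6188], [0.0009, 0.7879, 0.6158, 0.5631], [0.0, 0.0, 0.0, 1.0]]}
{'t': 0.1, 'joints': array([-80.91283928,  23.59487172,  -0.72905692,  91.49589311,
         0.32248485,  64.99058342,  -4.70860413]), 'qd': array([-0.03906277, -0.12430573, -0.017431  , -0.17419034,  0.12419739,
        0.01423891, -0.03962146]), 'joint_efforts': array([ 3.14341451e-03, -5.89101577e+01,  6.43956978e-01, -2.91716462e+01,
       -5.38017880e-02,  1.44376318e-02,  3.52411450e-05]), 'tool_pos': array([0.1404797 , 0.60856942, 0.22192324]), 'eef_rot': array([[-9.74405749e-01,  2.24796350e-01, -1.95085632e-04],
       [ 2.24796403e-01,  9.74404792e-01, -1.37021592e-03],
       [-1.17927161e-04, -1.37900082e-03, -9.99999042e-01]]), 'ft_force': array([ 0.51139616,  0.47151057, -0.27976002]), 'torque': array([-0.01306463, -0.00293525,  0.02201688]), 'grasp_force': 0.0, 'finger_gap': 0.08807941921953895}
{'vertical_fov': 69.79735386023901, 'cx': 282.70056555285123, 'cy': 210.52494425635044, 'pose': [[0.2251, -0.9289, -0.2939, 0.0592], [0.9743, 0.2143, 0.0691, 0.6272], [-0.0012, -0.3019, 0.9533, 0.3835], [0.0, 0.0, 0.0, 1.0]]} 0.0187
```

View pics/scene0.png

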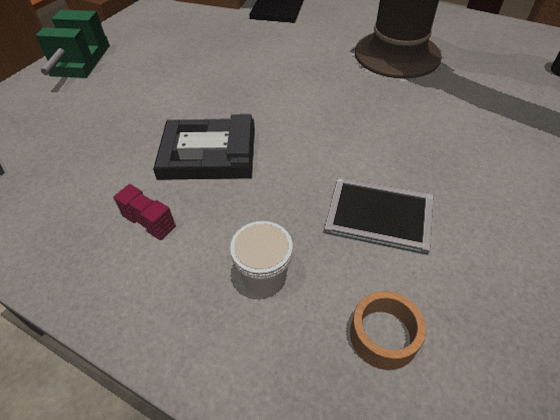

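View pics/side0.png

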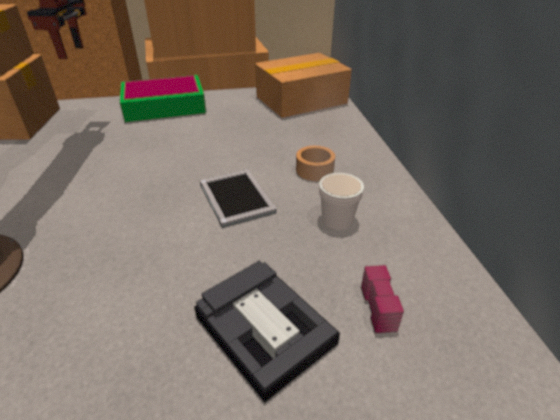

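The scene view shows the tray at (205,147) with its lip at the right (240,140), and the plate at (380,213). The side view shows the tray at (265,325) with its lip at the upper left, and the plate at (237,197). I'll enlarge both to measure corners.

```bash
python3 - <<'E'
import cv2,numpy as np
a=cv2.imread("pics/scene0.png");b=cv2.imread("pics/side0.png")
def c(im,x,y,w,h): return cv2.convertScaleAbs(cv2.resize(im[y:y+h,x:x+w],(400,300),interpolation=cv2.INTER_CUBIC),alpha=1.5)
m=np.vstack([np.hstack([c(a,150,105,120,90),c(a,320,170,120,90)]),np.hstack([c(b,180,250,180,135),c(b,190,160,100,75)])])
cv2.imwrite("pics/m0.png",m)
E
```

```text
(no output)
```

View pics/m0.png

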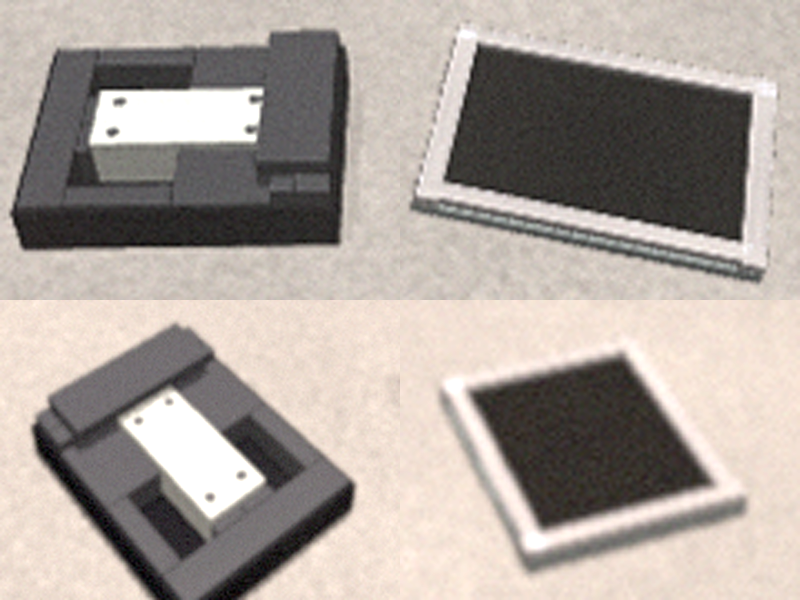

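Corners are clear in all four crops (for example, insert open-end corners at montage (98,88)/(91,146) in scene and (266,483)/(208,527) in side). I'll fit planar poses from them.

```bash
cat > h.py <<'E'
import numpy as np,cv2
from scipy.optimize import least_squares
from cell import robot
def proj(P,p):
    f=210/np.tan(np.radians(p["vertical_fov"]/2));T=np.linalg.inv(p["pose"])
    c=P@T[:3,:3].T+T[:3,3];return np.c_[p["cx"]+f*c[:,0]/-c[:,2],p["cy"]-f*c[:,1]/-c[:,2]]
def place(P,q):
    c,s=np.cos(q[2]),np.sin(q[2]);P=np.array(P,float)/1000
    return P@np.array([[c,-s,0],[s,c,0],[0,0,1]]).T+[q[0],q[1],0]
def fit(obs,q0):  # obs: list of (cam params, Nx3 mm, Nx2 px)
    r=lambda q:np.concatenate([(proj(place(P,q),p)-u).ravel() for p,P,u in obs])
    s=least_squares(r,q0,loss="soft_l1");return s.x,r(s.x)
E
python3 - <<'E'
from h import *
S=robot.camera_params("scene");D=robot.camera_params("side")
m=lambda L,ox,oy,k,mx,my:np.array([((x-mx)/k+ox-.5+.5/k,(y-my)/k+oy-.5+.5/k) for x,y in L])
ts=(S,[(-95,75,34),(-95,-75,34),(-95,-75,0),(95,-75,0)],m([(57,48),(17,207),(20,246),(338,242)],150,105,10/3,0,0))
is_=(S,[(-55,24,38),(-55,-24,38)],m([(98,88),(91,146)],150,105,10/3,0,0))
td=(D,[(-95,-75,34)],m([(352,482)],180,250,20/9,0,300))
id_=(D,[(-55,-24,38),(-55,24,38)],m([(266,483),(208,527)],180,250,20/9,0,300))
PP=[(-90,65,15),(90,65,15),(90,-65,15),(-90,-65,15)]
ps=(S,PP,m([(460,27),(776,85),(762,265),(416,200)],320,170,10/3,400,0))
# side: which corner order: try rolls
for nm,obs in [("tray S",[ts,is_]),("tray D",[td,id_]),("tray",[ts,is_,td,id_]),("plate S",[ps])]:
    best=min((fit(obs,[.6,.0,a]) for a in np.arange(-3,3.2,.5)),key=lambda b:np.abs(b[1]).sum())
    print(nm,best[0][:2].round(4),np.degrees(best[0][2]).round(1),best[1].round(1))
L=[(445,382),(632,343),(745,493),(530,552)]
res=[]
for k in range(4):
    pd=(D,PP,m(L[k:]+L[:k],190,160,4,400,300))
    for a in np.arange(-3,3.2,.5):
        for o,n in (([pd],"D"),([pd,ps],"SD")):
            b=fit(o,[.6,0,a]);res.append((n,np.abs(b[1]).sum(),b))
for n in("D","SD"):
    b=min((r for r in res if r[0]==n),key=lambda r:r[1])[2];print(n,b[0][:2].round(4),np.degrees(b[0][2]).round(1),b[1].round(1))
E
```

```text
tray S [ 0.5531 -0.2205] 119.4 [-0.9 -1.2 -2.4  0.1  1.   0.5  0.4  0.4  1.2  0.5 -0.3 -1.3]
tray D [ 0.5476 -0.228 ] -237.6 [ 0.7 -0.1 -2.3  0.5  0.4 -0.4]
tray [ 0.5518 -0.2226] -240.6 [-1.3 -1.8 -2.8 -0.6  0.7 -0.2 -0.  -0.5  0.8 -0.2 -0.7 -2.   2.  -0.1
 -1.2 -1.3  0.5 -3.5]
plate S [0.545  0.1562] 104.0 [-0.6 -0.7  0.3 -0.8  1.5  2.  -0.8 -0.2]
D [0.5398 0.1516] 104.3 [-0.7  0.5 -2.   0.   0.9 -1.8  1.3 -0.1]
SD [0.5422 0.1548] 103.9 [ 0.  -0.6 -0.8 -0.9  2.  -2.5  2.  -0.9 -0.7 -1.9  0.  -2.   1.1  0.5
 -0.9 -1.7]
```

The combined fit puts the tray near (0.551,-0.222) at yaw 120° and the plate near (0.543,0.155) at yaw 104°. I'll move the wrist camera over the tray to refine that.

Units first: shifts go in mm and turns go in units of 5 degrees. So -0.03 m is -30, -0.024 m is -24.

```bash

python3 shift.py '{"dx":[-24, -24, -24, -24, -24, -24, -24, -24], "dy":[-30, -30, -30, -30, -30, -30, -30, -30], "dz":[0, 0, 0, 0, 0, 0, 0, 0], "rx":[0, 0, 0, 0, 0, 0, 0, 0], "ry":[0, 0, 0, 0, 0, 0, 0, 0], "rz":[0, 0, 0, 0, 0, 0, 0, 0]}' 0.068
python3 shift.py '{"dx":[-24, -24, -24, -24, -24, -24, -24, -24], "dy":[-30, -30, -30, -30, -30, -30, -30, -30], "dz":[0, 0, 0, 0, 0, 0, 0, 0], "rx":[0, 0, 0, 0, 0, 0, 0, 0], "ry":[0, 0, 0, 0, 0, 0, 0, 0], "rz":[0, 0, 0, 0, 0, 0, 0, 0]}'
python3 shift.py '{"dx":[-24, -24, -24, -24, -24, -24, -24, -24], "dy":[-30, -30, -30, -30, -30, -30, -30, -30], "dz":[0, 0, 0, 0, 0, 0, 0, 0], "rx":[0, 0, 0, 0, 0, 0, 0, 0], "ry":[0, 0, 0, 0, 0, 0, 0, 0], "rz":[0, 0, 0, 0, 0, 0, 0, 0]}'
python3 shift.py '{"dx":[0, 0, 0, 0, 0, 0, 0, 0], "dy":[0, 0, 0, 0, 0, 0, 0, 0], "dz":[0, 0, 0, 0, 0, 0, 0, 0], "rx":[0, 0, 0, 0, 0, 0, 0, 0], "ry":[0, 0, 0, 0, 0, 0, 0, 0], "rz":[1.36, 1.36, 1.36, 1.36, 1.36, 1.36, 1.24, 0]}'
python3 - <<'E'
from cell import robot
import cv2,numpy as np
s=robot.get_state();print(s["joints"].round(1),s["tool_pos"].round(4),s["eef_rot"].round(3).tolist())
np.save("w1.npy",robot.camera_params("wrist")["pose"])
im=robot.grab_frame("wrist");cv2.imwrite("pics/w1.png",cv2.resize(im[:,:,::-1],(800,600),interpolation=cv2.INTER_CUBIC))
E
```

```text
t: 0.77
tool_pos: [0.274, 0.33, 0.2225]
eef_rot: [[-0.974, 0.225, -0.0], [0.225, 0.974, -0.0], [0.0, -0.0, -1.0]]
ft_force: [1.5, -0.1, 0.3]
finger_gap: 0.0679
grasp_force: 0.0
t: 1.43
tool_pos: [0.407, 0.053, 0.2227]
eef_rot: [[-0.974, 0.225, 0.0], [0.225, 0.974, 0.0], [-0.0, 0.001, -1.0]]
ft_force: [0.5, -0.2, 0.1]
finger_gap: 0.0685
grasp_force: 0.0
t: 2.1
tool_pos: [0.5403, -0.2236, 0.2222]
eef_rot: [[-0.975, 0.224, -0.001], [0.224, 0.975, 0.0], [0.001, 0.0, -1.0]]
ft_force: [0.5, 1.4, 0.5]
finger_gap: 0.0683
grasp_force: 0.0
t: 2.77
tool_pos: [0.5397, -0.2218, 0.2221]
eef_rot: [[-0.496, 0.868, -0.001], [0.868, 0.496, -0.0], [0.001, -0.001, -1.0]]
ft_force: [0.9, -0.3, 0.3]
finger_gap: 0.0682
grasp_force: 0.0
[-18.6  25.2  49.9  99.8 -21.   65.   67.4] [ 0.5397 -0.2218  0.2221] [[-0.496, 0.868, -0.001], [0.868, 0.496, -0.0], [0.001, -0.001, -1.0]]
```

View pics/w1.png

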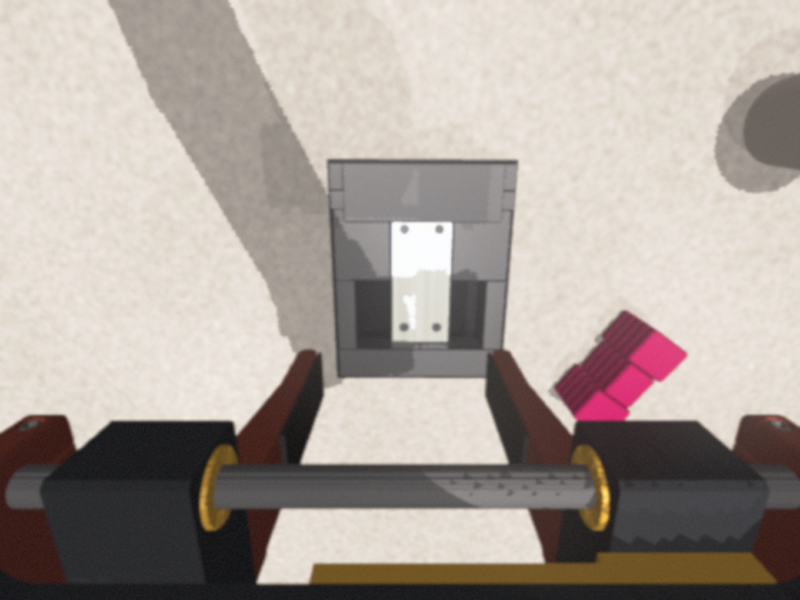

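The wrist picture shows the tray upright, lip at the top: tray -x corners (339,377)/(502,377), insert free-end corners (392,342)/(450,343), and the lip edge at row 221.

```bash
python3 - <<'E'
from h import *
W=robot.camera_params("wrist");print(np.abs(W["pose"]-np.load("w1.npy")).max())
sc=lambda L:(np.array(L)+.5)/(800/560)-.5
t=(W,[(-95,75,34),(-95,-75,34),(-65,55.5,34),(-65,-55.5,34)],sc([(339,377),(502,377),(356,348),(486,347)]))
i=(W,[(-55,24,38),(-55,-24,38)],sc([(392,342),(450,343)]))
for n,o in (("tray",[t]),("ins",[i]),("both",[t,i])):
    q,r=fit(o,[.55,-.222,2.09]);print(n,q[:2].round(4),np.degrees(q[2]).round(2),(r*1.43).round(1))
P=place([(95,75,34),(95,-75,34),(95,75,0),(95,-75,0),(49,24,55),(49,-24,55),(49,24,38),(49,-24,38)],q)
print(((proj(P,W)+.5)*(800/560)-.5).round(0).tolist())
E
```

```text
0.005746225979436748
tray [ 0.5546 -0.219 ] 120.29 [-1.4  0.8  1.6  0.3  2.  -0.9 -2.3 -0.2]
ins [ 0.5576 -0.2219] 119.06 [ 1.4  0.  -1.4 -0.1]
both [ 0.555  -0.2199] 120.39 [-1.4  1.8  1.5  1.1  2.   0.2 -2.4  0.6  1.4 -2.7 -1.3 -4. ]
[[325.0, 157.0], [519.0, 156.0], [332.0, 158.0], [509.0, 157.0], [391.0, 221.0], [455.0, 220.0], [392.0, 218.0], [452.0, 218.0]]
```

```bash
python3 - <<'E'
from h import *
W=robot.camera_params("wrist");A=np.load("w1.npy");print((W["pose"]-A).round(4).tolist(), A.round(4).tolist())
s=robot.get_state();R=s["eef_rot"];print(s["tool_pos"],s["joints"].round(2))
W["pose"]=A
sc=lambda L:(np.array(L)+.5)/(800/560)-.5
P=[(-95,75,34),(-95,-75,34),(-65,55.5,34),(-65,-55.5,34),(-55,24,38),(-55,-24,38),(49,24,38),(49,-24,38)]
u=sc([(339,377),(502,377),(356,348),(486,347),(392,342),(450,343),(391,222),(452,222)])
P=P+[(95,75,34),(95,-75,34)];u=np.vstack([u,sc([(329,160),(517,160)])])
def r(q):
    V=dict(W);c=proj(place(P,q),V);o=np.array([W["cx"],W["cy"]]);d=(c-o)
    return (o+d*(1+q[3]+q[4]*(d**2).sum(1,keepdims=True)/1e5)-u).ravel()
for m in ([0,0],[1,0],[0,1]):
    f=lambda z:r(np.r_[z[:3],z[3]*m[0],z[3]*m[1]])
    s=least_squares(f,[.55,-.222,2.09,0],loss="soft_l1");print(m,s.x[:2].round(4),np.degrees(s.x[2]).round(2),s.x[3].round(4),(f(s.x)*1.43).round(1))
E
```

```text
[[-0.0033, -0.0055, -0.0018, -0.0005], [0.0057, -0.0032, -0.0008, -0.0003], [-0.0001, -0.0002, -0.0001, 0.0], [0.0, 0.0, 0.0, 0.0]] [[0.8684, -0.4729, -0.1492, 0.4983], [0.4959, 0.8282, 0.2613, -0.1499], [0.0, -0.3009, 0.9537, 0.3837], [0.0, 0.0, 0.0, 1.0]]
[ 0.5397592  -0.22180534  0.22218877] [-18.56  25.15  49.8   99.77 -20.95  64.96  67.75]
[0, 0] [ 0.5559 -0.2217] 119.9 0.0 [-1.6  3.8  1.   3.3  1.8  2.3 -2.8  2.9  1.1 -0.5 -1.6 -1.7  0.7 -1.4
  0.  -1.6 -3.8  0.   2.3 -0.6]
[1, 0] [ 0.5557 -0.2207] 119.9 -0.0168 [-0.1  1.5 -0.1  1.   2.9  0.5 -3.6  1.1  1.7 -2.2 -1.9 -3.4  1.4 -1.3
 -0.3 -1.4 -2.1  1.1  0.9  0.5]
[0, 1] [ 0.5555 -0.2204] 119.89 -0.1428 [-0.8  1.9  0.4  1.2  2.3  0.7 -2.8  1.3  1.5 -2.  -1.3 -3.2  1.2 -2.7
  0.3 -2.7 -1.9  0.9  0.2  1.1]
```

```bash
cat >> h.py <<'E'
from scipy.spatial.transform import Rotation as Ro
def tool(yaw_x,tilt):
    a=np.radians(yaw_x);x=np.array([np.cos(a),np.sin(a),0]);z=np.array([0,0,-1.]);R=np.c_[x,np.cross(z,x),z]
    return R@Ro.from_euler("y",tilt,degrees=True).as_matrix()
def delta(R,grip,back=0):
    """tool-axis shift and rotvec from the measured pose to grip point with orientation R"""
    s=robot.get_state();p=np.array(grip)+(robot.grip_point_offset-back)*R[:,2];R0=s["eef_rot"]
    print("shift",(R0.T@(p-s["tool_pos"])).round(4).tolist(),"rot",Ro.from_matrix(R0.T@R).as_rotvec(degrees=True).round(2).tolist(),"| in goal axes",(R.T@(p-s["tool_pos"])).round(4).tolist())
E
python3 - <<'E'
from h import *
g=place([(-22,0,30)],[.555,-.221,np.radians(120)])[0];print(g)
delta(tool(120,25),g,.08);delta(tool(120,25),g)
E
```

```text
[ 0.566      -0.24005256  0.03      ]
shift [-0.0549, 0.0136, 0.1366] rot [-0.08, 24.98, 0.11] | in goal axes [-0.1074, 0.0136, 0.1007]
shift [-0.0211, 0.0138, 0.2091] rot [-0.08, 24.98, 0.11] | in goal axes [-0.1074, 0.0136, 0.1807]
```

To row units: 0.034 m is 34, -0.0137 m is -13.7, 6.25 degrees is 1.25.

```bash

python3 shift.py '{"dx":[-13.7, -13.7, -13.7, -13.7, 0, 0, 0, 0], "dy":[3.4, 3.4, 3.4, 3.4, 0, 0, 0, 0], "dz":[34, 34, 34, 34, 0, 0, 0, 0], "rx":[0, 0, 0, 0, 0, 0, 0, 0], "ry":[0, 0, 0, 0, 1.25, 1.25, 1.25, 1.25], "rz":[0, 0, 0, 0, 0, 0, 0, 0]}'
python3 shift.py '{"dx":[0, 0], "dy":[0, 0], "dz":[0, 0], "rx":[0, 0], "ry":[0, 0], "rz":[0, 0]}'
python3 - <<'E'
from h import *
g=place([(-22,0,30)],[.555,-.221,np.radians(120)])[0]
delta(tool(120,25),g);print(robot.get_state()["joints"].round(1))
W=robot.camera_params("wrist");np.save("w2.npy",W["pose"])
im=robot.grab_frame("wrist");cv2.imwrite("pics/w2.png",cv2.resize(im[:,:,::-1],(800,600),interpolation=cv2.INTER_CUBIC))
q=[.555,-.221,np.radians(120)]
print(((proj(place([(-95,75,34),(-95,-75,34),(-65,55.5,34),(-65,-55.5,34),(-56.5,24,38),(-56.5,-24,38)],q),W)+.5)*(800/560)-.5).round(0).tolist())
E
```

```text
t: 3.48
tool_pos: [0.5792, -0.263, 0.0872]
eef_rot: [[-0.457, 0.864, -0.213], [0.78, 0.504, 0.37], [0.427, 0.003, -0.904]]
ft_force: [0.4, -0.2, -0.2]
finger_gap: 0.0677
grasp_force: 0.0
t: 3.65
tool_pos: [0.5782, -0.2646, 0.0845]
eef_rot: [[-0.453, 0.866, -0.212], [0.785, 0.5, 0.366], [0.423, -0.001, -0.906]]
ft_force: [-0.4, 0.7, 0.1]
finger_gap: 0.0678
grasp_force: 0.0
shift [0.0018, 0.0018, 0.0797] rot [-0.05, 0.0, -0.01] | in goal axes [0.0018, 0.0017, 0.0797]
[  8.3  50.2  34.7  78.7 -35.1  85.   79.7]
[[264.0, 459.0], [552.0, 459.0], [303.0, 400.0], [513.0, 400.0], [362.0, 384.0], [454.0, 384.0]]
```

View pics/w2.png

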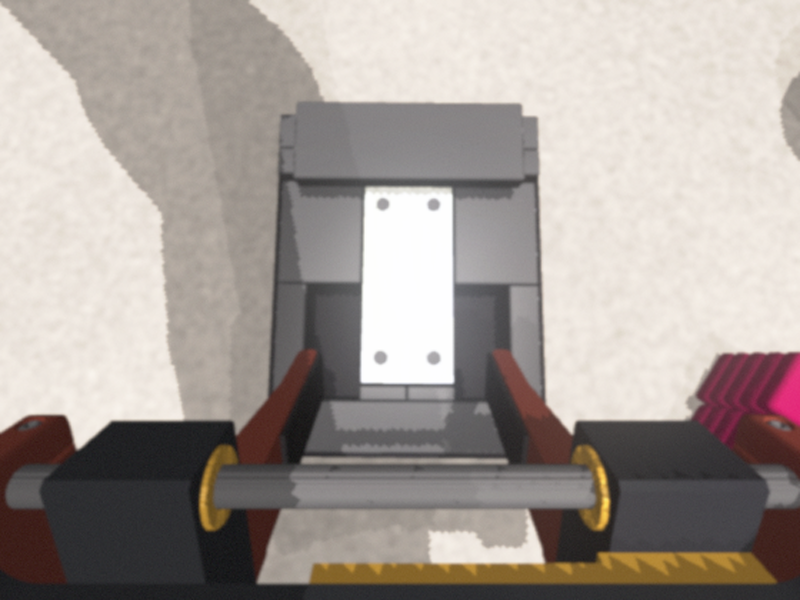

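The prediction matches the picture within 1 px: insert free-end corners at (361,383)/(454,384), fingers straddling it in line with the channels. Next I descend and grip.

```bash

python3 shift.py '{"dx":[1.8, 0, 0, 0, 0, 0, 0, 0], "dy":[1.8, 0, 0, 0, 0, 0, 0, 0], "dz":[10, 10, 10, 10, 10, 10, 10, 9.5], "rx":[0, 0, 0, 0, 0, 0, 0, 0], "ry":[0, 0, 0, 0, 0, 0, 0, 0], "rz":[0, 0, 0, 0, 0, 0, 0, 0]}'
python3 shift.py '{"dx":[0, 0, 0, 0, 0, 0], "dy":[0, 0, 0, 0, 0, 0], "dz":[0, 0, 0, 0, 0, 0], "rx":[0, 0, 0, 0, 0, 0], "ry":[0, 0, 0, 0, 0, 0], "rz":[0, 0, 0, 0, 0, 0]}' 0.04
python3 - <<'E'
from h import *
g=place([(-22,0,30)],[.555,-.221,np.radians(120)])[0]
delta(tool(120,25),g);s=robot.get_state();print(s["joints"].round(1),s["finger_gap"],s["grasp_force"],s["ft_force"])
E
```

```text
t: 4.37
tool_pos: [0.5627, -0.2308, 0.0143]
eef_rot: [[-0.453, 0.866, -0.212], [0.785, 0.5, 0.366], [0.423, -0.0, -0.906]]
ft_force: [1.2, -2.7, 2.1]
finger_gap: 0.0679
grasp_force: 2.0
t: 4.87
tool_pos: [0.5628, -0.2317, 0.0156]
eef_rot: [[-0.453, 0.866, -0.211], [0.785, 0.5, 0.366], [0.422, -0.0, -0.906]]
ft_force: [-1.1, -1.1, -0.3]
finger_gap: 0.0478
grasp_force: 30.0
shift [-0.0019, -0.0014, 0.0019] rot [-0.01, 0.01, -0.01] | in goal axes [-0.0019, -0.0014, 0.0019]
[  6.3  52.2  33.   85.6 -37.5  76.8  81.7] 0.04783501039393666 29.985790215432644 [-1.08687384 -1.08876772 -0.32374823]
```

```bash
python3 - <<'E'
from h import *
s=robot.get_state();R=s["eef_rot"]
pv=place([(53.5,0,6)],[.555,-.221,np.radians(120)])[0]
pt=R.T@(pv-s["tool_pos"]);pt[1]=0
d=-17/6;print("pt",pt,"per row",(pt-Ro.from_euler("y",d,degrees=True).as_matrix()@pt).round(5),d)
R2=tool(120,8);a=np.radians(8);u=np.array([-.5,.866,0])
print("draw/mm",(R2.T@(-u*np.cos(a)+[0,0,np.sin(a)])).round(4),"up/mm",(R2.T@[0,0,1]).round(4))
E
```

```text
pt [0.05642772 0.         0.0368515 ] per row [ 0.00189  0.      -0.00274] -2.8333333333333335
draw/mm [-0.9612  0.     -0.2756] up/mm [ 0.1392  0.     -0.9903]
```

```bash

python3 shift.py '{"dx":[0.2, 1.9, 1.9, 1.9, 1.9, 1.9, 1.9, 0], "dy":[0, 0, 0, 0, 0, 0, 0, 0], "dz":[-0.5, -2.8, -2.8, -2.8, -2.8, -2.8, -2.8, 0], "rx":[0, 0, 0, 0, 0, 0, 0, 0], "ry":[0, -0.568, -0.568, -0.568, -0.568, -0.568, -0.568, 0], "rz":[0, 0, 0, 0, 0, 0, 0, 0]}'
python3 - <<'E'
from h import *
s=robot.get_state();print(s["joints"].round(1),s["finger_gap"],s["grasp_force"],s["ft_force"],s["torque"])
g=place([(-22,0,30)],[.555,-.221,np.radians(120)])[0]
delta(tool(120,8),g)
E
```

```text
t: 5.53
tool_pos: [0.56, -0.2264, 0.0361]
eef_rot: [[-0.496, 0.865, -0.067], [0.858, 0.501, 0.117], [0.135, -0.0, -0.991]]
ft_force: [-1.5, -3.4, -3.7]
finger_gap: 0.0479
grasp_force: 30.0
[ -5.2  42.5  38.3  99.9 -35.3  57.2  79.3] 0.04785260877706794 29.999536396935582 [-1.48829578 -3.42905567 -3.67374786] [-1.3844506   0.07345193  0.06917171]
shift [-0.0154, -0.0017, 0.0227] rot [-0.01, 0.26, 0.06] | in goal axes [-0.0156, -0.0017, 0.0227]
```

```bash

python3 shift.py '{"dx":[-4.8, -4.8, -4.8, -4.8, -4.8, -4.8, -4.8, 0], "dy":[0, 0, 0, 0, 0, 0, 0, 0], "dz":[-1.4, -1.4, -1.4, -1.4, -1.4, -1.4, -1.4, 0], "rx":[0, 0, 0, 0, 0, 0, 0, 0], "ry":[0, 0, 0, 0, 0, 0, 0, 0], "rz":[0, 0, 0, 0, 0, 0, 0, 0]}'
python3 - <<'E'
from h import *
s=robot.get_state();print(s["joints"].round(1),s["finger_gap"],s["grasp_force"],s["ft_force"],s["torque"])
im=robot.grab_frame("side")[200:420,130:430];a=cv2.resize(im,(600,440),interpolation=cv2.INTER_CUBIC)
cv2.imwrite("pics/s3.png",a[:,:,::-1])
E
```

```text
t: 6.2
tool_pos: [0.5782, -0.2581, 0.0405]
eef_rot: [[-0.495, 0.866, -0.068], [0.858, 0.499, 0.119], [0.137, 0.0, -0.991]]
ft_force: [-0.1, -2.6, -2.5]
finger_gap: 0.0481
grasp_force: 30.0
[ -2.2  44.6  38.3  94.9 -35.1  60.2  79.9] 0.04808662964849187 29.999328833073378 [-0.13528438 -2.5542036  -2.54525255] [-0.60933557  0.05157586  0.06945654]
```

View pics/s3.png

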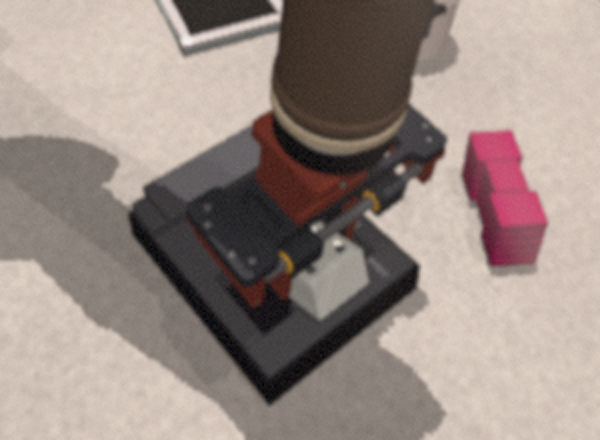

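The side view shows the insert tilted up in the fingers, with its free end above the end wall. By computation the lip end is 35 mm out from under the lip, so I lift straight up now.

```bash

python3 shift.py '{"dx":[0.7, 0.7, 1.4, 1.4, 2.8, 2.8, 2.8, 2.8], "dy":[0, 0, 0, 0, 0, 0, 0, 0], "dz":[-5, -5, -10, -10, -20, -20, -20, -20], "rx":[0, 0, 0, 0, 0, 0, 0, 0], "ry":[0, 0, 0, 0, 0, 0, 0, 0], "rz":[0, 0, 0, 0, 0, 0, 0, 0]}'
python3 shift.py '{"dx":[2.8, 2.8, 2.8, 2.8, 0, 0], "dy":[0, 0, 0, 0, 0, 0], "dz":[-20, -20, -20, -20, 0, 0], "rx":[0, 0, 0, 0, 0, 0], "ry":[0, 0, 0, 0, 0, 0], "rz":[0, 0, 0, 0, 0, 0]}'
python3 - <<'E'
from h import *
s=robot.get_state();print(s["joints"].round(1),s["finger_gap"],s["grasp_force"],s["ft_force"],s["torque"])
im=robot.grab_frame("side");cv2.imwrite("pics/side4_raw.png",im[:,:,::-1])
b=robot.grab_frame("scene");cv2.imwrite("pics/scene4_raw.png",b[:,:,::-1])
g=cv2.resize(im[60:360,130:430],(400,400));h=cv2.resize(b[20:220,110:310],(400,400))
cv2.imwrite("pics/m4.png",np.hstack([g,h])[:,:,::-1])
E
```

```text
t: 6.92
tool_pos: [0.5778, -0.2563, 0.1538]
eef_rot: [[-0.496, 0.866, -0.068], [0.858, 0.5, 0.12], [0.138, 0.001, -0.99]]
ft_force: [-0.1, 0.4, -3.2]
finger_gap: 0.0477
grasp_force: 30.0
t: 7.42
tool_pos: [0.578, -0.2566, 0.2337]
eef_rot: [[-0.496, 0.866, -0.066], [0.858, 0.5, 0.119], [0.136, 0.002, -0.991]]
ft_force: [-0.3, -0.4, -4.2]
finger_gap: 0.0475
grasp_force: 30.0
[ -6.1  33.3  45.   85.8 -26.8  78.4  72.8] 0.047463389121995 29.998625926673412 [-0.25204331 -0.41807521 -4.17717141] [-0.29130201 -0.1102433  -0.01213491]
```

View pics/m4.png

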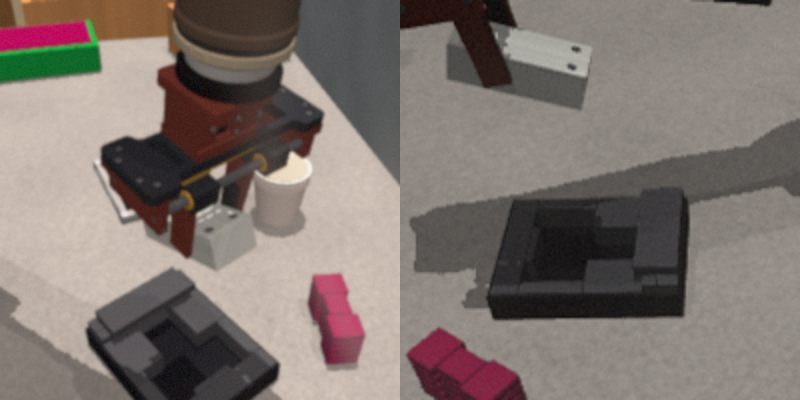

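The insert is free of the tray, held level-ish between the fingers. In the scene half its near face spans (447,50)-(585,73)-(583,107)-(447,82). I'll fit its pose in the hand, since it may have pivoted in the grip.

```bash
python3 - <<'E'
from h import *
S=robot.camera_params("scene");s=robot.get_state();R=s["eef_rot"];G=s["tool_pos"]-robot.grip_point_offset*R[:,2]
P=np.array([(-55,-24,32),(55,-24,32),(55,-24,0),(-55,-24,0),(55,24,32)])/1000
u=np.array([(447,50),(585,73),(583,107),(447,82),(592,43)],float);u=(u-[400,0]+.5)/2-.5+[110,20]
def f(v): # v: pitch(deg, tool tilt rel. insert), grip point in insert frame x,z ; y
    # insert->tool: tool x = ins x, tool y=-ins y, tool z=-ins z at 0 tilt ; tool = insert-flip rotated about tool y by tilt
    Rt=np.diag([1.,-1,-1])@Ro.from_euler("y",v[0],degrees=True).as_matrix() # tool axes in insert frame
    g=np.array([v[1],v[3],v[2]])
    return (proj((P-g)@Rt@R.T+G,S)-u).ravel()
x0=[25,-.0205,.024,0];print(f(x0).round(1))
for n in (3,4):
    r=least_squares(lambda v:f(np.r_[v,np.zeros(4-n)]),x0[:n],x_scale=[10,.01,.01,.01][:n],loss="soft_l1",f_scale=1.);print(r.x.round(4),r.fun.round(1))
E
```

```text
[-0.8 -4.4  0.2  1.1 -1.4  0.8 -1.  -2.6 -0.3  1. ]
[ 2.1098e+01 -2.1000e-02  2.7300e-02] [-0.7 -1.1  0.3  0.1  0.   0.1  0.5  0.8 -0.2 -0. ]
[ 2.11305e+01 -2.06000e-02  2.92000e-02 -3.10000e-03] [-0.4 -1.1  0.2  0.1 -0.1  0.   0.7  0.7 -0.3  0. ]
```

Units first: shifts go in mm and turns go in units of 5 degrees. So -7 degrees is -1.4.

```bash

python3 shift.py '{"dx":[0, 0, 0, 0, 0, 0, 0, 0], "dy":[0, 0, 0, 0, 0, 0, 0, 0], "dz":[0, 0, 0, 0, 0, 0, 0, 0], "rx":[0, 0, 0, 0, 0, 0, 0, 0], "ry":[-1.4, -1.4, -1.4, -1.4, -1.4, -1.4, -1.4, -1.4], "rz":[0, 0, 0, 0, 0, 0, 0, 0]}'
python3 shift.py '{"dx":[0, 0, 0, 0, 0], "dy":[0, 0, 0, 0, 0], "dz":[0, 0, 0, 0, 0], "rx":[0, 0, 0, 0, 0], "ry":[-1.4, -1.4, -1.4, 0, 0], "rz":[0, 0, 0, 0, 0]}'
python3 - <<'E'
from h import *
s=robot.get_state();print(s["joints"].round(1),s["finger_gap"],s["ft_force"],s["torque"])
b=robot.grab_frame("scene");cv2.imwrite("pics/scene5_raw.png",b[:,:,::-1]);im=robot.grab_frame("side");cv2.imwrite("pics/side5_raw.png",im[:,:,::-1])
S=robot.camera_params("scene");D=robot.camera_params("side")
G=s["tool_pos"]-robot.grip_point_offset*s["eef_rot"][:,2];print(proj(G[None],S),proj(G[None],D),G)
E
```

```text
t: 8.18
tool_pos: [0.5768, -0.2549, 0.2324]
eef_rot: [[-0.334, 0.865, 0.374], [0.581, 0.502, -0.641], [-0.742, 0.003, -0.67]]
ft_force: [0.8, -0.6, -6.0]
finger_gap: 0.0479
grasp_force: 30.0
t: 8.6
tool_pos: [0.5705, -0.2605, 0.2319]
eef_rot: [[-0.277, 0.876, 0.394], [0.474, 0.481, -0.737], [-0.836, -0.017, -0.549]]
ft_force: [0.6, -0.2, -3.5]
finger_gap: 0.0477
grasp_force: 30.0
[-62.3  45.7  80.6 129.4  23.    7.3   7. ] 0.04774212084495841 [ 0.59878212 -0.16770655 -3.51627348] [1.27724627 0.67046415 0.03048991]
[[169.75187982  44.31560705]] [[272.0633036 227.1358269]] [ 0.56310046 -0.24670743  0.2422067 ]
```

```bash

python3 shift.py '{"dx":[0, 0, 0], "dy":[0, 0, 0], "dz":[0, 0, 0], "rx":[0, 0, 0], "ry":[1.4, 1.4, 0], "rz":[0, 0, 0]}'
python3 - <<'E'
from h import *
s=robot.get_state();print(s["joints"].round(1))
delta(tool(104,-42),[.546,.156,.25])
E
```

```text
t: 8.95
tool_pos: [0.572, -0.2641, 0.2347]
eef_rot: [[-0.336, 0.881, 0.334], [0.623, 0.474, -0.622], [-0.706, -0.001, -0.708]]
ft_force: [0.3, -2.2, -0.9]
finger_gap: 0.048
grasp_force: 30.0
[-55.5  28.4  72.1 123.2  24.5  20.2  14.5]
shift [0.261, 0.1731, -0.2625] rot [9.81, 2.92, 10.4] | in goal axes [0.2974, 0.0764, -0.2697]
```

```bash

python3 shift.py '{"dx":[21.7, 21.7, 21.7, 21.7, 21.7, 21.7, 21.7, 21.7], "dy":[14.4, 14.4, 14.4, 14.4, 14.4, 14.4, 14.4, 14.4], "dz":[-21.9, -21.9, -21.9, -21.9, -21.9, -21.9, -21.9, -21.9], "rx":[0, 0, 0, 0, 0, 0, 0, 0], "ry":[0, 0, 0, 0, 0, 0, 0, 0], "rz":[0, 0, 0, 0, 0, 0, 0, 0]}'
python3 shift.py '{"dx":[21.7, 21.7, 21.7, 21.7, 0, 0, 0], "dy":[14.4, 14.4, 14.4, 14.4, 0, 0, 0], "dz":[-21.9, -21.9, -21.9, -21.9, 0, 0, 0], "rx":[0, 0, 0, 0, 0.98, 0.98, 0], "ry":[0, 0, 0, 0, 0.3, 0.3, 0], "rz":[0, 0, 0, 0, 1.04, 1.04, 0]}'
python3 - <<'E'
from h import *
s=robot.get_state();print(s["joints"].round(1))
delta(tool(104,-69),[.546,.156,.25])
E
```

```text
t: 9.62
tool_pos: [0.5537, 0.0124, 0.2269]
eef_rot: [[-0.344, 0.878, 0.331], [0.613, 0.478, -0.629], [-0.711, -0.014, -0.703]]
ft_force: [0.4, 0.0, -3.4]
finger_gap: 0.0478
grasp_force: 30.0
t: 10.2
tool_pos: [0.548, 0.1473, 0.2259]
eef_rot: [[-0.187, 0.969, 0.16], [0.712, 0.246, -0.657], [-0.676, -0.009, -0.737]]
ft_force: [0.3, -0.9, -2.6]
finger_gap: 0.0477
grasp_force: 30.0
[-83.8  45.4  66.8 100.2   1.2  65.8  -8.4]
shift [-0.018, -0.0, -0.007] rot [-0.07, -26.44, 0.57] | in goal axes [-0.0193, 0.0002, 0.0017]
```

Joints now have room. I'll add the remaining tilt.

```bash

python3 shift.py '{"dx":[0, 0, 0, 0, 0, 0], "dy":[0, 0, 0, 0, 0, 0], "dz":[0, 0, 0, 0, 0, 0], "rx":[0, 0, 0, 0, 0, 0], "ry":[-1.32, -1.32, -1.32, -1.32, 0, 0], "rz":[0, 0, 0, 0.12, 0, 0]}'
python3 - <<'E'
from h import *
s=robot.get_state();print(s["joints"].round(1))
delta(tool(104,-69),[.546,.156,.25])
b=robot.grab_frame("scene");im=robot.grab_frame("side")
S=robot.camera_params("scene");D=robot.camera_params("side")
G=s["tool_pos"]-robot.grip_point_offset*s["eef_rot"][:,2];a,c=proj(G[None],S)[0],proj(G[None],D)[0];print(a,c)
o=[int(a[0])-75,int(a[1])-55,int(c[0])-60,int(c[1])-45];print(o)
o=np.maximum(o,0)
g=cv2.resize(b[o[1]:o[1]+150,o[0]:o[0]+150],(400,400),interpolation=cv2.INTER_CUBIC);h=cv2.resize(im[o[3]:o[3]+120,o[2]:o[2]+120],(400,400),interpolation=cv2.INTER_CUBIC)
cv2.imwrite("pics/m6.png",np.hstack([g,h])[:,:,::-1])
E
```

```text
t: 10.7
tool_pos: [0.5456, 0.1466, 0.2244]
eef_rot: [[-0.095, 0.968, 0.232], [0.343, 0.25, -0.905], [-0.935, -0.007, -0.356]]
ft_force: [0.1, -1.2, -2.3]
finger_gap: 0.0477
grasp_force: 30.0
[-88.8  64.6  68.6  98.9   9.4  69.2 -17.2]
shift [-0.0207, 0.0025, 0.0012] rot [0.32, 0.16, 0.53] | in goal axes [-0.0206, 0.0026, 0.0011]
[411.26934938 114.65019641] [229.51315547 103.52355483]
[336, 59, 169, 58]
```

View pics/m6.png

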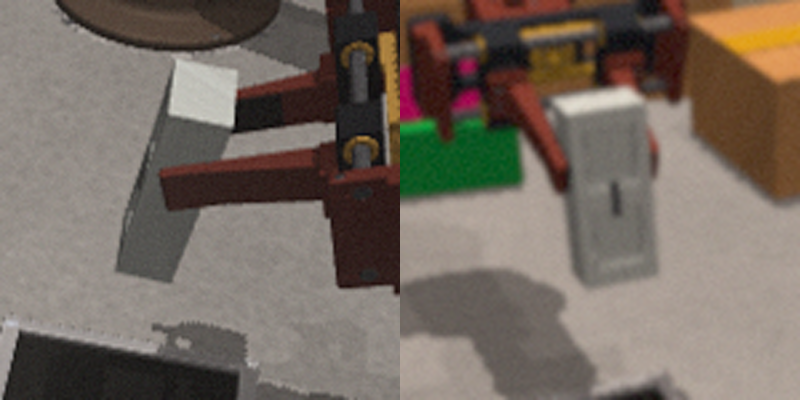

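The scene half shows the insert's near side face at (165,117), (235,128), (172,282), (117,270). The side half shows the cavity face at (563,118), (647,108), (583,285), (657,275). I'll refit its in-hand pose.

```bash
python3 - <<'E'
from h import *
S=robot.camera_params("scene");D=robot.camera_params("side");s=robot.get_state();R=s["eef_rot"];G=s["tool_pos"]-robot.grip_point_offset*R[:,2]
P1=np.array([(-55,-24,0),(-55,-24,32),(55,-24,32),(55,-24,0),(-55,24,0),(-55,24,32)])/1000
u1=(np.array([(165,117),(235,128),(172,282),(117,270),(178,58),(238,70)])+.5)/(400/150)-.5+[336,59]
P2=np.array([(-55,24,0),(-55,-24,0),(55,24,0),(55,-24,0)])/1000
u2=(np.array([(163,118),(247,108),(183,285),(257,275)])+.5)/(400/120)-.5+[169,58]
def f(v,w):
    Rt=np.diag([1.,-1,-1])@Ro.from_euler("y",v[0],degrees=True).as_matrix()
    g=np.array([v[1],v[3] if len(v)>3 else 0,v[2]]);r=[]
    if "S" in w:r.append((proj((P1-g)@Rt@R.T+G,S)-u1).ravel())
    if "D" in w:r.append((proj((P2-g)@Rt@R.T+G,D)-u2).ravel())
    return np.concatenate(r)
for w in("S","D","SD"):
    r=least_squares(f,[21,-.02,.024,0],args=(w,),x_scale=[10,.01,.01,.01],loss="soft_l1");print(w,r.x.round(4),r.fun.round(1))
x=R@Ro.from_euler("y",-np.array([15,21,25])[0],degrees=True).as_matrix()[:,0]
print(np.degrees(np.arctan2(R[2,0],R[2,2])))
E
```

```text
S [ 2.52839e+01 -2.79000e-02  2.21000e-02 -5.60000e-03] [ 1.5 -1.3 -0.5 -0.5  0.1  0.3 -0.1  0.2 -0.5  0.5  0.1  0.5]
D [ 2.12108e+01 -2.43000e-02  2.13000e-02 -2.80000e-03] [ 1.3  0.2 -0.4 -0.6  0.   1.  -0.6 -0.4]
SD [ 2.50571e+01 -2.59000e-02  2.24000e-02 -3.30000e-03] [ 1.4 -1.5 -0.3 -0.8  0.4  0.4  0.   0.3 -0.5  0.1  0.2  0.1  0.9  0.2
 -0.8 -0.7  0.8  2.5  0.3  1. ]
-111.1701224557808
```

```bash
python3 - <<'E'
from h import *
delta(tool(104,-65),[.546,.156,.102])
R=tool(104,-65);print("down",(R.T@[0,0,-1]).round(3))
E
```

```text
shift [0.1224, 0.0027, 0.0543] rot [0.19, 3.83, 0.19] | in goal axes [0.1185, 0.0024, 0.0623]
down [0.906 0.    0.423]
```

```bash

python3 shift.py '{"dx":[0, 19.8, 19.8, 19.8, 19.8, 19.8, 19.8, 0], "dy":[0, 0.4, 0.4, 0.4, 0.4, 0.4, 0.4, 0], "dz":[0, 10.4, 10.4, 10.4, 10.4, 10.4, 10.4, 0], "rx":[0.038, 0, 0, 0, 0, 0, 0, 0], "ry":[0.766, 0, 0, 0, 0, 0, 0, 0], "rz":[0.038, 0, 0, 0, 0, 0, 0, 0]}'
python3 - <<'E'
from h import *
s=robot.get_state();print(s["joints"].round(1))
delta(tool(104,-65),[.546,.156,.09])
b=robot.grab_frame("scene")
S=robot.camera_params("scene")
G=s["tool_pos"]-robot.grip_point_offset*s["eef_rot"][:,2];a=proj(G[None],S)[0]
o=[int(a[0])-75,int(a[1])-50];print(o)
cv2.imwrite("pics/m7.png",cv2.resize(b[o[1]:o[1]+120,o[0]:o[0]+150],(750,600),interpolation=cv2.INTER_CUBIC)[:,:,::-1])
E
```

```text
t: 11.47
tool_pos: [0.5492, 0.1399, 0.0909]
eef_rot: [[-0.105, 0.97, 0.217], [0.412, 0.241, -0.879], [-0.905, -0.002, -0.425]]
ft_force: [-0.3, -0.7, -2.6]
finger_gap: 0.0478
grasp_force: 30.0
[-84.8  71.   61.   99.9   2.3  61.5 -22.4]
shift [0.0078, 0.0008, 0.0042] rot [-0.1, -0.18, 0.1] | in goal axes [0.0078, 0.0008, 0.0042]
[313, 129]
```

View pics/m7.png

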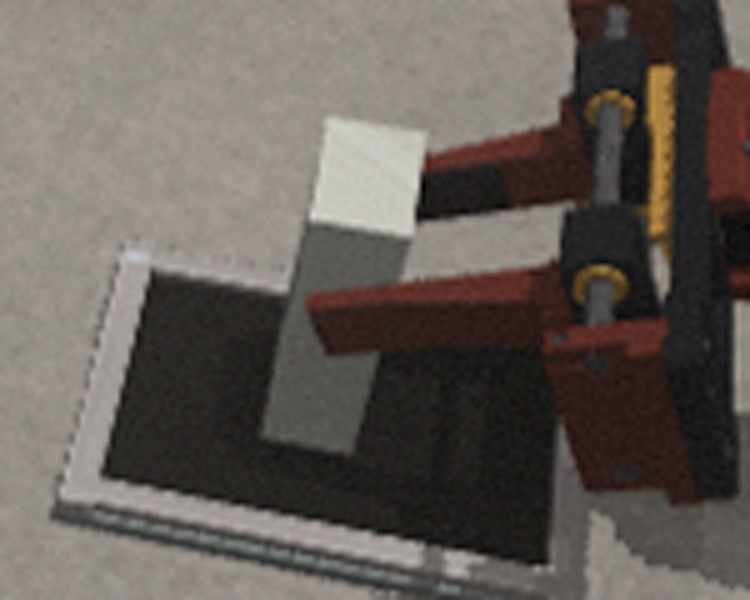

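The picture shows the insert upright over the pad inside the rim, with its near face at (308,220), (413,236), (355,455), (262,437). I'll fit it for verticality and height.

```bash
python3 - <<'E'
from h import *
S=robot.camera_params("scene");s=robot.get_state();R=s["eef_rot"];G=s["tool_pos"]-robot.grip_point_offset*R[:,2]
P1=np.array([(-55,-24,0),(-55,-24,32),(55,-24,32),(55,-24,0),(-55,24,0),(-55,24,32)])/1000
u1=(np.array([(308,220),(413,236),(355,455),(262,437),(327,118),(428,133)])+.5)/5-.5+[313,129]
def f(v,out=0):
    Rt=np.diag([1.,-1,-1])@Ro.from_euler("y",v[0],degrees=True).as_matrix()
    g=np.array([v[1],v[3],v[2]]);W=(P1-g)@Rt@R.T+G
    return W if out else (proj(W,S)-u1).ravel()
r=least_squares(f,[21,-.02,.024,0],x_scale=[10,.01,.01,.01],loss="soft_l1");print(r.x.round(4),r.fun.round(1));W=f(r.x,1);print(W.round(4).tolist())
print("tilt",np.degrees(np.arctan2(R[2,0],-R[2,2])))
E
```

```text
[ 2.46511e+01 -2.42000e-02  2.46000e-02 -1.50000e-03] [ 0.2 -0.1 -0.   0.2 -0.1  0.   0.2  0.1  0.1 -0.2 -0.2  0. ]
[[0.5736, 0.1375, 0.1319], [0.5659, 0.1685, 0.1321], [0.5655, 0.1693, 0.0221], [0.5733, 0.1382, 0.0219], [0.527, 0.1259, 0.1319], [0.5193, 0.157, 0.1322]]
tilt -64.93886189020111
```

Vertical to about 0.4°, 12 mm above the pad.

```bash

python3 shift.py '{"dx":[2.7, 2.7, 1.8, 0.9, 0], "dy":[0, 0, 0, 0, 0], "dz":[1.3, 1.3, 0.8, 0.4, 0], "rx":[0, 0, 0, 0, 0], "ry":[0, 0, 0, 0, 0], "rz":[0, 0, 0, 0, 0]}'|grep -E 'pos|force'
python3 shift.py '{"dx":[0.9, 0], "dy":[0, 0], "dz":[0.4, 0], "rx":[0, 0], "ry":[0, 0], "rz":[0, 0]}'|grep -E 'pos|force'
python3 shift.py '{"dx":[0.9, 0], "dy":[0, 0], "dz":[0.4, 0], "rx":[0, 0], "ry":[0, 0], "rz":[0, 0]}'|grep -E 'pos|force'
python3 shift.py '{"dx":[0, 0], "dy":[0, 0], "dz":[0, 0], "rx":[0, 0], "ry":[0, 0], "rz":[0, 0]}'|grep -E 'pos|force'
```

```text
tool_pos: [0.5496, 0.1403, 0.0838]
ft_force: [0.0, -0.8, -3.0]
grasp_force: 30.0
tool_pos: [0.5496, 0.1401, 0.0826]
ft_force: [0.2, 0.3, -3.8]
grasp_force: 30.0
tool_pos: [0.5495, 0.14, 0.0815]
ft_force: [-0.3, -0.6, -3.4]
grasp_force: 30.0
tool_pos: [0.5495, 0.14, 0.0816]
ft_force: [0.2, -0.2, -4.2]
grasp_force: 30.0
```

```bash

python3 shift.py '{"dx":[0.9, 0, 0], "dy":[0, 0, 0], "dz":[0.4, 0, 0], "rx":[0, 0, 0], "ry":[0, 0, 0], "rz":[0, 0, 0]}'|grep -E 'pos|ft_force'
python3 shift.py '{"dx":[0.5, 0, 0], "dy":[0, 0, 0], "dz":[0.2, 0, 0], "rx":[0, 0, 0], "ry":[0, 0, 0], "rz":[0, 0, 0]}'|grep -E 'pos|ft_force'
python3 shift.py '{"dx":[0.5, 0, 0], "dy":[0, 0, 0], "dz":[0.2, 0, 0], "rx":[0, 0, 0], "ry":[0, 0, 0], "rz":[0, 0, 0]}'|grep -E 'pos|ft_force'

```

```text
tool_pos: [0.5496, 0.14, 0.0805]
ft_force: [-0.1, -0.3, -3.2]
tool_pos: [0.5495, 0.1401, 0.08]
ft_force: [0.3, 0.1, -3.5]
tool_pos: [0.5495, 0.1401, 0.0795]
ft_force: [-0.2, 0.3, -3.6]
```

```bash

python3 shift.py '{"dx":[0.5, 0, 0], "dy":[0, 0, 0], "dz":[0.2, 0, 0], "rx":[0, 0, 0], "ry":[0, 0, 0], "rz":[0, 0, 0]}'|grep -E 'pos|ft_force'
python3 shift.py '{"dx":[0.5, 0, 0], "dy":[0, 0, 0], "dz":[0.2, 0, 0], "rx":[0, 0, 0], "ry":[0, 0, 0], "rz":[0, 0, 0]}'|grep -E 'pos|ft_force'
python3 shift.py '{"dx":[0.5, 0, 0], "dy":[0, 0, 0], "dz":[0.2, 0, 0], "rx":[0, 0, 0], "ry":[0, 0, 0], "rz":[0, 0, 0]}'|grep -E 'pos|ft_force'
python3 shift.py '{"dx":[0.5, 0, 0], "dy":[0, 0, 0], "dz":[0.2, 0, 0], "rx":[0, 0, 0], "ry":[0, 0, 0], "rz":[0, 0, 0]}'|grep -E 'pos|ft_force'

```

```text
tool_pos: [0.5495, 0.1401, 0.079]
ft_force: [-0.1, -0.5, -2.5]
tool_pos: [0.5495, 0.1401, 0.0784]
ft_force: [-0.6, -0.8, -2.2]
tool_pos: [0.5495, 0.1401, 0.078]
ft_force: [0.5, 0.8, -2.8]
tool_pos: [0.5495, 0.1401, 0.0779]
ft_force: [-1.6, 1.4, 2.2]
```

Contact made (z force went from -3.6 to +2.2 N). I'll release and back out along the fingers.

```bash

python3 shift.py '{"dx":[0, 0, 0, 0], "dy":[0, 0, 0, 0], "dz":[0, 0, 0, 0], "rx":[0, 0, 0, 0], "ry":[0, 0, 0, 0], "rz":[0, 0, 0, 0]}' 0.07|grep -E 'pos|force|gap'
python3 shift.py '{"dx":[0, 0, 0, 0, 0, 0, 0], "dy":[0, 0, 0, 0, 0, 0, 0], "dz":[-10, -10, -20, -20, -20, -20, 0], "rx":[0, 0, 0, 0, 0, 0, 0], "ry":[0, 0, 0, 0, 0, 0, 0], "rz":[0, 0, 0, 0, 0, 0, 0]}'|grep -E 't:|pos|ft_force'
python3 - <<'E'
from h import *
s=robot.get_state();print(s["joints"].round(1))
b=robot.grab_frame("scene")
cv2.imwrite("pics/m8.png",cv2.resize(b[125:275,300:450],(600,600),interpolation=cv2.INTER_CUBIC)[:,:,::-1])
E
```

```text
tool_pos: [0.5495, 0.1401, 0.0774]
ft_force: [-0.3, -0.3, 0.2]
finger_gap: 0.0689
grasp_force: 0.0
t: 15.1
tool_pos: [0.5278, 0.234, 0.1204]
eef_rot: [[-0.105, 0.969, 0.225], [0.408, 0.249, -0.878], [-0.907, -0.0, -0.422]]
ft_force: [0.0, 0.8, 0.1]
[-88.8  70.2  61.3  91.5   1.7  73.3 -23. ]
```

View pics/m8.png

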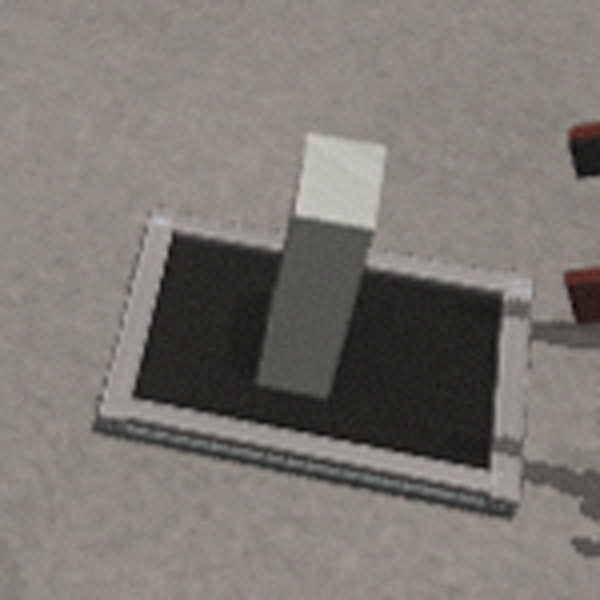

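The insert stands upright and free on the pad: top face (307,134)-(386,148)-(374,230)-(292,215), base (257,386)/(331,399), with the fingers clear at the right. I'll fit the insert and plate in this picture, then plan the regrasp from the cavity side.

```bash
cat > st.py <<'E'
from h import *
S=robot.camera_params("scene")
sc=lambda L:(np.array(L)+.5)/4-.5+[300,125]
# upright-insert frame: X=insert z-16 direction (towards dir 104), Y=left of it ; insert y=-24 side is near side (world +x)
I=[(-16,-24,120),(16,-24,120),(-16,-24,10),(16,-24,10),(-16,24,120),(16,24,120)]
q,r=fit([(S,I,sc([(292,215),(374,230),(257,386),(331,399),(307,134),(386,148)]))],[.546,.154,np.radians(104)])
P=[(-90,65,15),(90,65,15),(90,-65,15),(-90,-65,15)]
pq,pr=fit([(S,P,sc([(155,216),(532,285),(518,499),(103,413)]))],[.546,.154,np.radians(104)])
if __name__=="__main__":
    for a,b in((q,r),(pq,pr)):print(a[:2].round(4),np.degrees(a[2]).round(2),b.round(1))
    s=robot.get_state();print(s["tool_pos"])
E
python3 st.py; python3 - <<'E'
from st import *
R=tool(104,40);c=q[:2]+.008*np.array([-np.cos(q[2]),-np.sin(q[2])])
print(c);delta(R,[*c,.067],.12)
E
```

```text
[0.5483 0.1474] 104.36 [ 0.3  0.2  0.4  0.  -0.3 -0.1 -0.7  0.1  0.1 -0.  -0.  -0.3]
[0.5432 0.1564] 103.44 [-0.5 -2.3  0.8 -1.7  0.7  1.4 -1.4  0.4]
[0.52779541 0.23167961 0.119754  ]
[0.55029737 0.13966584]
shift [-0.0898, -0.0013, 0.1345] rot [0.02, 105.11, 0.34] | in goal axes [-0.1065, -0.0004, -0.1218]
```

```bash

python3 shift.py '{"dx":[-31.7, -31.7, -31.7, -31.7, -31.7], "dy":[0, 0, 0, 0, 0], "dz":[-14.8, -14.8, -14.8, -14.8, -14.8], "rx":[0, 0, 0, 0, 0], "ry":[0, 0, 0, 0, 0], "rz":[0, 0, 0, 0, 0]}'|grep -E 'pos'
python3 shift.py '{"dx":[0, 0, 0, 0, 0, 0, 0, 0], "dy":[0, 0, 0, 0, 0, 0, 0, 0], "dz":[0, 0, 0, 0, 0, 0, 0, 0], "rx":[0, 0, 0, 0, 0, 0, 0, 0], "ry":[1.4, 1.4, 1.4, 1.4, 1.4, 1.4, 1.4, 1.4], "rz":[0, 0, 0, 0, 0, 0, 0, 0]}'|grep -E 'pos|rot'
python3 shift.py '{"dx":[0, 0, 0], "dy":[0, 0, 0], "dz":[0, 0, 0], "rx":[0, 0, 0], "ry":[1.4, 0.4, 0], "rz":[0, 0, 0]}'|grep -E 'pos|rot'
python3 - <<'E'
from h import *
print(robot.get_state()["joints"].round(1))
delta(tool(104,40),[.5497,.141,.067],.12)
E
```

```text
tool_pos: [0.5274, 0.2282, 0.2956]
tool_pos: [0.5277, 0.2288, 0.295]
eef_rot: [[-0.239, 0.97, 0.037], [0.959, 0.242, -0.15], [-0.154, -0.001, -0.988]]
tool_pos: [0.5285, 0.2246, 0.2952]
eef_rot: [[-0.235, 0.972, -0.001], [0.972, 0.235, -0.001], [-0.0, -0.001, -1.0]]
[-71.5  23.   60.4  95.5 -20.7  73.7   6.5]
shift [-0.1514, 0.0017, 0.1507] rot [0.08, 40.02, -0.42] | in goal axes [-0.2128, 0.0004, 0.018]
```

```bash

python3 shift.py '{"dx":[-30.3, -30.3, -30.3, -30.3, -30.3, 0], "dy":[0.3, 0.3, 0.3, 0.3, 0.3, 0], "dz":[0, 0, 0, 0, 0, 0], "rx":[0, 0, 0, 0, 0, 0], "ry":[0, 0, 0, 0, 0, 0], "rz":[0, 0, 0, 0, 0, 0]}'|grep -E 'pos'
python3 shift.py '{"dx":[0, 0, 0, 0, 0, 0, 0], "dy":[0, 0, 0, 0, 0, 0, 0], "dz":[0, 0, 0, 0, 0, 0, 0], "rx":[0, 0, 0, 0, 0, 0, 0], "ry":[1.34, 1.34, 1.34, 1.34, 1.34, 1.3, 0], "rz":[0, 0, 0, 0, 0, -0.08, 0]}'|grep -E 'pos|rot'
python3 - <<'E'
from h import *
print(robot.get_state()["joints"].round(1))
delta(tool(104,40),[.5497,.141,.067],.12)
E
```

```text
tool_pos: [0.5662, 0.0763, 0.2947]
tool_pos: [0.5652, 0.079, 0.291]
eef_rot: [[-0.181, 0.97, -0.16], [0.745, 0.241, 0.623], [0.643, -0.006, -0.766]]
[-21.9  31.2  45.8  92.6 -51.7  95.8  47.8]
shift [-0.095, 0.0009, 0.1114] rot [-0.24, 0.01, -0.26] | in goal axes [-0.095, -0.0, 0.1114]
```

```bash

python3 shift.py '{"dx":[-19, -19, -19, -19, -19, 0, 0], "dy":[0.2, 0.2, 0.2, 0.2, 0.1, 0, 0], "dz":[22.3, 22.3, 22.3, 22.3, 22.2, 0, 0], "rx":[0, 0, 0, 0, 0, -0.048, 0], "ry":[0, 0, 0, 0, 0, 0, 0], "rz":[0, 0, 0, 0, 0, -0.052, 0]}'|grep -E 'pos|rot'
python3 - <<'E'
from h import *
print(robot.get_state()["joints"].round(1))
delta(tool(104,40),[.5497,.141,.067])
E
```

```text
tool_pos: [0.5664, 0.0827, 0.1474]
eef_rot: [[-0.196, 0.968, -0.158], [0.744, 0.251, 0.619], [0.639, 0.004, -0.769]]
[-18.5  39.9  39.9  99.6 -56.3  84.8  59. ]
shift [-0.0047, -0.0018, 0.1193] rot [-0.18, 0.28, 0.57] | in goal axes [-0.0053, -0.0021, 0.1192]
```

```bash

python3 shift.py '{"dx":[-4.8, 0, 0, 0, 0], "dy":[-1.9, 0, 0, 0, 0], "dz":[0, 20, 20, 20, 0], "rx":[-0.04, 0, 0, 0, 0], "ry":[0.06, 0, 0, 0, 0], "rz":[0.12, 0, 0, 0, 0]}'|grep -E 'pos|rot|force'
python3 - <<'E'
from h import *
print(robot.get_state()["joints"].round(1))
delta(tool(104,40),[.5497,.141,.067])
E
```

```text
tool_pos: [0.5565, 0.1172, 0.0993]
eef_rot: [[-0.186, 0.97, -0.153], [0.741, 0.241, 0.626], [0.645, 0.003, -0.764]]
ft_force: [-0.5, 1.0, 0.4]
grasp_force: 0.0
[-17.   40.7  32.5 103.4 -57.9  77.1  59.4]
shift [-0.002, -0.001, 0.0593] rot [0.15, -0.15, 0.09] | in goal axes [-0.0018, -0.0008, 0.0593]
```

```bash

python3 shift.py '{"dx":[-2, 0, 0, 0, 0, 0, 0], "dy":[-1, 0, 0, 0, 0, 0, 0], "dz":[10, 10, 10, 10, 10, 9.3, 0], "rx":[0, 0, 0, 0, 0, 0, 0], "ry":[0, 0, 0, 0, 0, 0, 0], "rz":[0, 0, 0, 0, 0, 0, 0]}'|grep -E 'pos|rot|force'
python3 - <<'E'
from h import *
print(robot.get_state()["joints"].round(1))
delta(tool(104,40),[.5497,.141,.067])
E
```

```text
tool_pos: [0.5485, 0.1502, 0.0537]
eef_rot: [[-0.186, 0.971, -0.15], [0.742, 0.239, 0.626], [0.644, 0.005, -0.765]]
ft_force: [0.4, -0.9, 0.2]
grasp_force: 0.0
[-13.8  41.7  22.9 105.7 -58.4  68.5  59.1]
shift [0.0014, -0.0011, 0.0026] rot [0.32, -0.07, 0.06] | in goal axes [0.0014, -0.0011, 0.0026]
```

```bash

python3 shift.py '{"dx":[1, 0], "dy":[-1.1, 0], "dz":[2.6, 0], "rx":[0, 0], "ry":[0, 0], "rz":[0, 0]}' 0.052|grep -E 'pos|force'
python3 shift.py '{"dx":[0, 0, 0], "dy":[0, 0, 0], "dz":[0, 0, 0], "rx":[0, 0, 0], "ry":[0, 0, 0], "rz":[0, 0, 0]}' 0.052|grep -E 'pos|force|gap'
python3 shift.py '{"dx":[0, 0, 0, 0], "dy":[0, 0, 0, 0], "dz":[0, 0, 0, 0], "rx":[0, 0, 0, 0], "ry":[0, 0, 0, 0], "rz":[0, 0, 0, 0]}' 0.04|grep -E 'pos|rot|force|gap'
python3 - <<'E'
from h import *
print(robot.get_state()["joints"].round(1))
delta(tool(104,40),[.5497,.141,.067])
b=robot.grab_frame("side")
E
```

```text
tool_pos: [0.5471, 0.1516, 0.0525]
ft_force: [-0.3, -0.1, -0.0]
grasp_force: 0.0
tool_pos: [0.5467, 0.1518, 0.0518]
ft_force: [0.2, -0.3, 0.2]
finger_gap: 0.0517
grasp_force: 0.0
tool_pos: [0.5466, 0.152, 0.0516]
eef_rot: [[-0.185, 0.971, -0.15], [0.743, 0.238, 0.626], [0.644, 0.004, -0.765]]
ft_force: [-0.4, -1.0, 2.4]
finger_gap: 0.0476
grasp_force: 30.0
[-13.7  41.7  22.5 106.  -58.4  68.   59.2]
shift [0.0012, 0.0004, -0.0004] rot [0.32, -0.07, 0.0] | in goal axes [0.0012, 0.0004, -0.0004]
```

Gripped near the centre of mass. I lift and roll it the other 90°.

```bash

python3 shift.py '{"dx":[3.2, 6.4, 12.9, 12.9, 19.3, 19.3, 19.3, 0], "dy":[0, 0, 0, 0, 0, 0, 0, 0], "dz":[-3.8, -7.7, -15.3, -15.3, -23, -23, -23, 0], "rx":[0, 0, 0, 0, 0, 0, 0, 0], "ry":[0, 0, 0, 0, 0, 0, 0, 0], "rz":[0, 0, 0, 0, 0, 0, 0, 0]}'|grep -E 'pos|ft_force|gap'
python3 shift.py '{"dx":[0, 0, 0, 0, 0, 0, 0], "dy":[0, 0, 0, 0, 0, 0, 0], "dz":[0, 0, 0, 0, 0, 0, 0], "rx":[0, 0, 0, 0, 0, 0, 0], "ry":[-1.3, -1.3, -1.3, -1.3, -1.3, -1.3, 0], "rz":[0, 0, 0, 0, 0, 0, 0]}'|grep -E 'pos|rot|ft_force'
python3 - <<'E'
from h import *
print(robot.get_state()["joints"].round(1))
E
```

```text
tool_pos: [0.548, 0.1516, 0.2026]
ft_force: [0.7, -0.4, -3.1]
finger_gap: 0.0481
tool_pos: [0.5436, 0.1594, 0.196]
eef_rot: [[-0.25, 0.968, -0.001], [0.968, 0.25, 0.016], [0.016, 0.003, -1.0]]
ft_force: [-0.8, 2.3, -3.8]
[-49.3  21.8  37.6 103.7 -16.3  59.6   9.1]
```

```bash

python3 shift.py '{"dx":[0, 0, 0, 0, 0, 0, 0, 0], "dy":[0, 0, 0, 0, 0, 0, 0, 0], "dz":[0, 0, 0, 0, 0, 0, 0, 0], "rx":[0, 0, 0, 0, 0, 0, 0, 0], "ry":[-1.3, -1.3, -1.3, -1.3, -1.3, -1.3, -1.3, 0], "rz":[0, 0, 0, 0, 0, 0, 0, 0]}'|grep -E 'pos|rot|ft_force'
python3 shift.py '{"dx":[0, 0, 0], "dy":[0, 0, 0], "dz":[0, 0, 0], "rx":[0, 0, 0], "ry":[-1.1, 0, 0], "rz":[0, 0, 0]}'|grep -E 'pos|rot|ft_force|gap'
python3 - <<'E'
from h import *
s=robot.get_state();print(s["joints"].round(1))
b=robot.grab_frame("scene");cv2.imwrite("pics/sc9.png",b[:,:,::-1]);d=robot.grab_frame("side");cv2.imwrite("pics/sd9.png",d[:,:,::-1])
delta(tool(104,-50),[.544,.156,.055])
R=s["eef_rot"];print("grip",s["tool_pos"]-.0187*R[:,2])
E
```

```text
tool_pos: [0.543, 0.1567, 0.1912]
eef_rot: [[-0.178, 0.969, 0.17], [0.687, 0.246, -0.684], [-0.705, -0.005, -0.71]]
ft_force: [-0.6, 2.3, -4.5]
tool_pos: [0.5453, 0.1518, 0.1953]
eef_rot: [[-0.153, 0.971, 0.183], [0.628, 0.238, -0.741], [-0.763, 0.002, -0.647]]
ft_force: [0.6, -0.5, -2.9]
finger_gap: 0.0482
[-78.3  43.5  50.6 100.3  15.7  67.3 -26.3]
shift [0.1119, -0.0013, 0.1063] rot [-0.1, -0.36, -0.43] | in goal axes [0.1126, -0.0007, 0.1056]
grip [0.54186593 0.16564572 0.20742693]
```

No views are left, so I measure the insert's level numerically: align its predicted edges to the image gradients.

```bash
python3 - <<'E'
from h import *
from scipy.ndimage import map_coordinates
from scipy.optimize import differential_evolution
s=robot.get_state();R=s["eef_rot"];G=s["tool_pos"]-robot.grip_point_offset*R[:,2]
# insert in hand: tool tilt t0=+40 when insert upright. insert axes at that time: x=down, z=tool x_h, y=-tool y
T=Ro.from_euler("y",-40,degrees=True).as_matrix() # upright tool frame(down) axes in tool
A=np.array([[0,0,1],[0,-1,0],[1,0,0.]]).T # columns: insert x,y,z in tool-down frame: x=z_t, y=-y_t, z=x_t
C=np.array([(x,y,z) for x in(-55,55) for y in(-24,24) for z in(0,32)])/1000
E=[(a,b) for a in range(8) for b in range(a+1,8) if (C[a]!=C[b]).sum()==1]
def corners(v):
    Rt=Ro.from_euler("y",v[0],degrees=True).as_matrix()@T@A
    return (C-[v[1],v[3],v[2]])@Rt.T@R.T+G
for name,cam,edges in(("sc9","scene",None),("sd9","side",None)):
    p=robot.camera_params(cam);im=cv2.GaussianBlur(cv2.imread(f"pics/{name}.png",0).astype(np.float32),(0,0),1.0)
    gx=cv2.Sobel(im,5,1,0)/8;gy=cv2.Sobel(im,5,0,1)/8
    eye=p["pose"][:3,3]
    def cost(v):
        W=corners(v);u=proj(W,p);c=W.mean(0);tot=0
        # visible edges: belong to at least one camera-facing face
        for a,b in E:
            vis=False
            for k in range(3):
                if C[a][k]==C[b][k]:
                    f=[i for i in range(8) if C[i][k]==C[a][k]];n=W[f].mean(0)-c
                    vis|=n@(eye-W[f].mean(0))>0
            if not vis: continue
            t=np.linspace(.05,.95,40)[:,None];q=u[a]+t*(u[b]-u[a]);d=u[b]-u[a];n=np.array([-d[1],d[0]])/np.hypot(*d)
            g=map_coordinates(gx,[q[:,1],q[:,0]],order=1)*n[0]+map_coordinates(gy,[q[:,1],q[:,0]],order=1)*n[1]
            tot+=np.minimum(np.abs(g),15).mean()*np.hypot(*d)
        return -tot
    r=differential_evolution(cost,[(-8,8),(-.010,.008),(.000,.016),(-.005,.005)],seed=1,maxiter=60,popsize=12,tol=1e-6)
    W=corners(r.x);print(cam,r.x.round(4),-r.fun, -cost([0,-.001,.008,0]));print(W[:,2].round(4).tolist(),W.mean(0).round(4))
E
```

```text
scene [-1.7973e+00  1.5000e-03  6.7000e-03 -1.3000e-03] 4276.189855932058 3288.2961573596776
[0.2146, 0.1826, 0.2144, 0.1824, 0.2174, 0.1854, 0.2171, 0.1852] [0.5411 0.1653 0.1999]
side [ 7.9974e+00 -1.4000e-03  1.6000e-02 -5.0000e-03] 2276.442291315666 1770.7705740942151
[0.2329, 0.2013, 0.2327, 0.201, 0.2169, 0.1853, 0.2167, 0.1851] [0.5381 0.1618 0.209 ]
```

The scene camera fits cleanly: about 1.4° over-rolled, back face 23.6 mm below the grip. The side fit ran to its bounds because the gripper blocks the view, so I ignore it. I'll correct +1.4° and lower.

```bash

python3 shift.py '{"dx":[0, 0, 0], "dy":[0, 0, 0], "dz":[0, 0, 0], "rx":[0, 0, 0], "ry":[0.28, 0, 0], "rz":[-0.08, 0, 0]}'|grep -E 'pos|rot'
python3 - <<'E'
from h import *
delta(tool(104,-48.2),[.545,.156,.043])
print((tool(104,-48.2).T@[0,0,-1]).round(3))
E
```

```text
tool_pos: [0.5462, 0.1508, 0.1976]
eef_rot: [[-0.16, 0.971, 0.18], [0.646, 0.241, -0.725], [-0.747, 0.0, -0.665]]
shift [0.119, 0.0, 0.1175] rot [-0.04, 0.11, -0.07] | in goal axes [0.1188, 0.0001, 0.1177]
[0.745 0.    0.667]
```

```bash

python3 shift.py '{"dx":[17, 17, 17, 17, 17, 17, 17, 0], "dy":[0, 0, 0, 0, 0, 0, 0, 0], "dz":[16.8, 16.8, 16.8, 16.8, 16.8, 16.8, 16.7, 0], "rx":[0, 0, 0, 0, 0, 0, 0, 0], "ry":[0, 0, 0, 0, 0, 0, 0, 0], "rz":[0, 0, 0, 0, 0, 0, 0, 0]}'|grep -E 'pos|ft_force'
python3 shift.py '{"dx":[2.2, 1.5, 0, 0], "dy":[0, 0, 0, 0], "dz":[2, 1.3, 0, 0], "rx":[0, 0, 0, 0], "ry":[0, 0, 0, 0], "rz":[0, 0, 0, 0]}'|grep -E 'pos|ft_force'
python3 - <<'E'
from h import *
s=robot.get_state();print(s["joints"].round(1),s["tool_pos"]-.0187*s["eef_rot"][:,2])
delta(tool(104,-48.2),[.545,.156,.0336])
E
```

```text
tool_pos: [0.5462, 0.1424, 0.0259]
ft_force: [-1.7, 0.0, -3.5]
tool_pos: [0.5485, 0.1433, 0.0257]
ft_force: [0.0, 0.8, -2.2]
[-73.2  56.6  43.5 103.4  10.2  52.6 -32. ] [0.54507487 0.15692193 0.03810672]
shift [0.0029, -0.0003, 0.0036] rot [0.07, 0.27, 0.03] | in goal axes [0.0029, -0.0003, 0.0037]
```

```bash

python3 shift.py '{"dx":[1.1, 0, 0], "dy":[0, 0, 0], "dz":[1, 0, 0], "rx":[0, 0, 0], "ry":[0, 0, 0], "rz":[0, 0, 0]}'|grep -E 'pos|ft_force'
python3 shift.py '{"dx":[0.7, 0, 0], "dy":[0, 0, 0], "dz":[0.7, 0, 0], "rx":[0, 0, 0], "ry":[0, 0, 0], "rz":[0, 0, 0]}'|grep -E 'pos|ft_force'
python3 shift.py '{"dx":[0.4, 0, 0], "dy":[0, 0, 0], "dz":[0.3, 0, 0], "rx":[0, 0, 0], "ry":[0, 0, 0], "rz":[0, 0, 0]}'|grep -E 'pos|ft_force'
python3 shift.py '{"dx":[0.4, 0, 0], "dy":[0, 0, 0], "dz":[0.3, 0, 0], "rx":[0, 0, 0], "ry":[0, 0, 0], "rz":[0, 0, 0]}'|grep -E 'pos|ft_force'

```

```text
tool_pos: [0.548, 0.143, 0.0234]
ft_force: [-1.2, 0.5, -3.0]
tool_pos: [0.5479, 0.1428, 0.022]
ft_force: [-0.1, -0.0, -3.4]
tool_pos: [0.5479, 0.1428, 0.0215]
ft_force: [0.6, -0.8, -3.5]
tool_pos: [0.5479, 0.1428, 0.0211]
ft_force: [-0.6, -0.1, -2.7]
```

```bash

python3 shift.py '{"dx":[0.4, 0, 0], "dy":[0, 0, 0], "dz":[0.3, 0, 0], "rx":[0, 0, 0], "ry":[0, 0, 0], "rz":[0, 0, 0]}'|grep -E 'pos|ft_force'
python3 shift.py '{"dx":[0.4, 0, 0], "dy":[0, 0, 0], "dz":[0.3, 0, 0], "rx":[0, 0, 0], "ry":[0, 0, 0], "rz":[0, 0, 0]}'|grep -E 'pos|ft_force'
python3 shift.py '{"dx":[0.4, 0, 0], "dy":[0, 0, 0], "dz":[0.3, 0, 0], "rx":[0, 0, 0], "ry":[0, 0, 0], "rz":[0, 0, 0]}'|grep -E 'pos|ft_force'
python3 -c "
from h import *
print(robot.get_state()['torque'])"

```

```text
tool_pos: [0.5479, 0.1429, 0.0209]
ft_force: [-1.5, 1.2, 0.9]
tool_pos: [0.5478, 0.143, 0.0205]
ft_force: [-3.7, 3.8, 4.6]
tool_pos: [0.5478, 0.143, 0.0202]
ft_force: [-4.3, 4.6, 6.9]
[-0.24342532  0.36283935 -0.61737286]
```

Contact at the expected height. I check level by the scene fit before letting go.

```bash
cat > lv.py <<'E'
from h import *
from scipy.ndimage import map_coordinates
from scipy.optimize import differential_evolution
C=np.array([(x,y,z) for x in(-55,55) for y in(-24,24) for z in(0,32)])/1000
E=[(a,b) for a in range(8) for b in range(a+1,8) if (C[a]!=C[b]).sum()==1]
def run(cam,fn):
    p=robot.camera_params(cam);im0=robot.grab_frame(cam);cv2.imwrite(fn,im0[:,:,::-1])
    im=cv2.GaussianBlur(cv2.cvtColor(im0,cv2.COLOR_RGB2GRAY).astype(np.float32),(0,0),1.0)
    gx=cv2.Sobel(im,5,1,0)/8;gy=cv2.Sobel(im,5,0,1)/8;eye=p["pose"][:3,3]
    def corners(v): # x,y,z of origin(cavity face centre), yaw of insert x, pitch, lying with z down
        a=np.radians(v[3]);B=np.c_[[np.cos(a),np.sin(a),0],[np.sin(a),-np.cos(a),0],[0,0,-1]]
        return C@(B@Ro.from_euler("y",v[4],degrees=True).as_matrix()).T+v[:3]
    def cost(v):
        W=corners(v);u=proj(W,p);c=W.mean(0);tot=0
        for a,b in E:
            vis=False
            for k in range(3):
                if C[a][k]==C[b][k]:
                    m=W[C[:,k]==C[a][k]].mean(0);vis|=(m-c)@(eye-m)>0
            if not vis: continue
            q=u[a]+np.linspace(.05,.95,40)[:,None]*(u[b]-u[a]);d=u[b]-u[a];n=np.array([-d[1],d[0]])/np.hypot(*d)
            g=map_coordinates(gx,[q[:,1],q[:,0]],order=1)*n[0]+map_coordinates(gy,[q[:,1],q[:,0]],order=1)*n[1]
            tot+=np.minimum(np.abs(g),15).mean()*np.hypot(*d)
        return -tot
    r=differential_evolution(cost,[(.53,.56),(.14,.172),(.036,.052),(-82,-70),(-5,5)],seed=1,maxiter=80,popsize=12,tol=1e-6)
    print(cam,r.x.round(4),-r.fun,corners(r.x)[:,2].round(4).tolist())
E
python3 -c "
from lv import *
run('scene','pics/sc10.png')"
```

```text
scene [ 5.52000e-01  1.58000e-01  5.20000e-02 -7.49166e+01  7.64500e-01] 3235.7677987350144 [0.0513, 0.0193, 0.0513, 0.0193, 0.0527, 0.0207, 0.0527, 0.0207]
```

```bash
sed -i 's/def run(cam,fn):/def run(cam,fn,bd=[(.53,.56),(.14,.172),(.030,.065),(-82,-70),(-5,5)]):/; s/differential_evolution(cost,\[.*\],seed/differential_evolution(cost,bd,seed/' lv.py
python3 -c "
from lv import *
run('scene','pics/sc10.png')
run('scene','pics/sc10.png',[(.542,.547),(.152,.160),(.030,.065),(-79,-73),(-5,5)])
run('side','pics/sd10.png',[(.542,.547),(.152,.160),(.030,.065),(-79,-73),(-5,5)])"
```

```text
scene [ 5.51800e-01  1.58000e-01  5.17000e-02 -7.50636e+01  9.03200e-01] 3240.9377615597095 [0.0509, 0.0189, 0.0509, 0.0189, 0.0526, 0.0206, 0.0526, 0.0206]
scene [ 5.4700e-01  1.5700e-01  4.5800e-02 -7.5128e+01  9.1030e-01] 3214.34332402331 [0.0449, 0.0129, 0.0449, 0.0129, 0.0466, 0.0146, 0.0466, 0.0146]
side [ 5.4480e-01  1.5780e-01  3.9000e-02 -7.9000e+01 -1.1217e+00] 2477.4014135360644 [0.04, 0.008, 0.04, 0.008, 0.0379, 0.0059, 0.0379, 0.0059]
```

```bash

python3 shift.py '{"dx":[0, 0], "dy":[0, 0], "dz":[0, 0], "rx":[0, 0], "ry":[0.12, 0], "rz":[0, 0]}'|grep -E 'pos|ft_force'
python3 shift.py '{"dx":[0, 0, 0, 0], "dy":[0, 0, 0, 0], "dz":[0, 0, 0, 0], "rx":[0, 0, 0, 0], "ry":[0, 0, 0, 0], "rz":[0, 0, 0, 0]}' 0.07|grep -E 'pos|force|gap'
python3 shift.py '{"dx":[0, 0, 0, 0, 0, 0, 0, 0], "dy":[0, 0, 0, 0, 0, 0, 0, 0], "dz":[-5, -10, -15, -20, -30, -30, -30, -30], "rx":[0, 0, 0, 0, 0, 0, 0, 0], "ry":[0, 0, 0, 0, 0, 0, 0, 0], "rz":[0, 0, 0, 0, 0, 0, 0, 0]}'|grep -E 't:|pos|ft_force'
python3 shift.py '{"dx":[0, 0, 0, 0, 0], "dy":[0, 0, 0, 0, 0], "dz":[-30, -30, 0, 0, 0], "rx":[0, 0, 0, 0, 0], "ry":[0, 0, 0, 0, 0], "rz":[0, 0, 0, 0, 0]}'|grep -E 't:|pos|ft_force'
python3 -c "
from lv import *
for c in('scene','side'):
    run(c,'pics/%s11.png'%c);run(c,'pics/%s11.png'%c,[(.53,.56),(.14,.172),(.0419,.0421),(-82,-70),(-.1,.1)])
p=robot.camera_params('scene')
im=cv2.imread('pics/scene11.png')
# mean brightness at cavity centres, wall between, end
W=np.array([(.545+.001*t*np.cos(np.radians(-76)),.157+.001*t*np.sin(np.radians(-76)),.042) for t in(-52,-24,0,24,52)])
for u in proj(W,p):print(u.round(0),im[int(u[1]+.5),int(u[0]+.5)])
"
```

```text
tool_pos: [0.5481, 0.1429, 0.0201]
ft_force: [-2.6, 2.6, 5.4]
tool_pos: [0.5479, 0.1428, 0.0194]
ft_force: [0.5, -0.2, 0.9]
finger_gap: 0.0691
grasp_force: 0.0
t: 26.58
tool_pos: [0.5167, 0.2672, 0.1351]
eef_rot: [[-0.164, 0.97, 0.18], [0.65, 0.244, -0.72], [-0.742, -0.001, -0.671]]
ft_force: [0.3, 1.4, -0.7]
t: 27.0
tool_pos: [0.5063, 0.3081, 0.1735]
eef_rot: [[-0.164, 0.97, 0.179], [0.649, 0.243, -0.721], [-0.743, -0.002, -0.67]]
ft_force: [0.4, 0.2, 0.6]
scene [ 5.52200e-01  1.58400e-01  5.18000e-02 -7.52385e+01  1.01770e+00] 4275.476366743588 [0.0508, 0.0188, 0.0508, 0.0188, 0.0527, 0.0208, 0.0527, 0.0208]
scene [ 5.44700e-01  1.56500e-01  4.21000e-02 -7.42407e+01  9.99000e-02] 4189.137176278639 [0.042, 0.01, 0.042, 0.01, 0.0422, 0.0102, 0.0422, 0.0102]
side [ 5.41800e-01  1.40000e-01  5.18000e-02 -7.79144e+01 -8.10000e-01] 2595.9561512397195 [0.0526, 0.0206, 0.0526, 0.0206, 0.051, 0.019, 0.051, 0.019]
side [ 5.41900e-01  1.54900e-01  4.21000e-02 -7.78997e+01 -1.00000e-01] 2557.0542413797803 [0.0422, 0.0102, 0.0422, 0.0102, 0.042, 0.01, 0.042, 0.01]
[413. 208.] [177 184 184]
[397. 204.] [174 182 181]
[383. 202.] [65 63 63]
[369. 199.] [177 183 187]
[353. 196.] [180 188 189]
```

The insert's fit did not change on release, and it is centred at (0.5447, 0.1565), against a plate centre of about (0.544, 0.156). The cavity face's dark central slot is uppermost and the gripper is clear.

```bash
python3 -c "
from cell import robot
print(robot.job_done())"
```

```text
the job is handed in; nothing more can be done
None
```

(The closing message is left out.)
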